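Weigh a finished module on the beam check scale

ROBOT

A 6-joint arm with a two-finger parallel gripper is mounted at the origin on the work surface. World frame = base frame: x ahead of the robot, y to its left, z up, the work surface at z = 0. Lengths are in mm, angles in rad, forces in N, time in s.
With the tool pointing down it reaches from about 275 to 875 mm from the base axis. Payload 12.5 kg.
Tool frame: the origin (TCP) lies midway between the tips of the shut fingers; the grasp point (between the pads) lies 19 mm behind it; z points along the fingers, y is the line along which they close (so a half turn about z gives the same grasp; the last joint's range is limited). The gripper opens to 85 mm and grips with 20 to 120 N. Pads are 22 mm wide; open, the fingers measure 114 mm over their backs; the gripper's body (76 mm by 85 mm) begins 54 mm behind the grasp point. The pads swing forward as they close: fully open they stand 13 mm farther back than shut.
Start: joints at [-1.225, 0.351, 1.652, -0, 1.139, -0.085], TCP at [229.695, -499.724, 231.29] pointing down, gripper open.
Joint ranges: [-2.75, 2.75], [-0.79, 2.1], [0.01, 2.65], [-1.57, 4.71], [0.07, 3.14], [-2.87, 2.87]. Speed limits (rad/s): [2.22, 2.22, 2.79, 3.14, 3.14, 3.14].

INTERFACE

Orientations are given as a unit quaternion [w, x, y, z].
In Python, from rig import robot gives the robot as it stands. The module is installed in compiled form; this text tells all that it offers.
- The arm moves only by the shell command python3 -m creep 'ROWS' [FORCE]. ROWS is JSON, a list of rows, each an object with "linear": the shift along the tool's x, y, z normalised to -1 to 1, where 1 is 400 mm, a list of three; "twist": the turn, a rotation vector about the tool's x, y, z normalised to -1 to 1, where 1 is 90 degrees, a list of three; "claw": the finger opening in mm, from 0 to 85.4. In form: [{"linear": [dx, dy, dz], "twist": [wx, wy, wz], "claw": claw}, ...]. A call has 1 to 20 rows; each row is the pose to reach, as a shift and turn from the pose commanded when the call began, along the tool's axes at that moment; what a row does not reach only later rows make up. A row lasts 1/12 s, in which the tool goes at most 41.7 mm and 7.16 degrees, less where a joint would pass 70% of its speed; a pose out of reach is approached as far as the arm can. A call with a number of a shift or a turn outside -1 to 1 is refused whole. A call with a gripper value outside its range is refused whole. The fingers move at their own pace and stop on an object; FORCE is the grip in N (left out, the last holds). Time passes only in rows, so rows that repeat a pose let the fingers close. It gives the time, the measured TCP pose, the force, the opening and the grip force at its end, in the units of the state.
- robot.get_state(): the state, without advancing time (a new reading comes with each control period).
- robot.grab_frame(name): name is "scene" or "top" or "wrist"; returns (picture, depth): 420x560x3 uint8, red, green, blue; 420x560 float32, mm along the optical axis (not along the pixel's ray), 0 where there is no reading.
- robot.calibration(name): a dict with "K" (3x3 intrinsics, pixels), "k1" (the pictures are not rectified: a ray, as slopes to the right and down, at radius r is drawn at 1 + k1 r^2 times it, then the intrinsics apply), "rvec" (rotation vector, rad) and "tvec" (3), from world to camera coordinates, as OpenCV has them. Camera axes: x right, y down, z forward; pixel columns grow to the right and rows downward; lengths in mm; the calibration is good to about 2 mm. A picture is of the moment at which its call begins: read the wrist's pose just before it. calibration takes no time and is no camera call; for the wrist camera it gives the pose at the moment of the call.
- robot.sign_off(): hands the job in; it is judged then, once.
The state is a dict: "time_s": time; "joint_positions": joint angles; "qd": joint speeds; "effort": joint torques, N m; "tcp_pos": TCP position; "tcp_rot": TCP orientation; "wrist_force": force on the tool from outside, world axes, zero at the start; "moment": the same for the moment, N m; "grip_width": finger opening in mm; "finger_force": force on a finger pad.
Only numpy, scipy, OpenCV 4.12 (cv2) and the standard library are available. Lean on these libraries where they do the work, as an engineer would, in place of code of your own. Each camera call takes 0.05 s, during which the arm holds its last target. There are 200 camera calls.

TASK

Weigh the covered power-supply module from the blue tray on the beam scale: stand it gently, upright and lengthwise, on the floor of the scale's cradle, free the beam with the arrest lever, and find the poise position at which the free beam comes to rest level, its pointer on the centre mark, with nothing touching it. Load the cradle and shift the poise only while the beam is arrested; when it has balanced, swing the lever fully back to arrest the beam and leave the module in the cradle. Leave the other things where they are.

Things in the scene. Friction and masses are not known exactly. Their poses are not given: they have to be found in the camera images.
- module: The finished module: closed light-grey sheet-metal box with vent slots, 60 (own x) x 46 (own y) x 70 high, 0.33 to 0.51 kg (differs each time). Origin: centre of underside. Stands in one of the tray's three slots, own x along the tray's x. The 8 mm gaps to its neighbours in y are too tight for fingers: there it can be taken only by its ends, 60 mm apart.
- open_a: Unfinished open-frame unit without a cover, the board and transformer showing, 60 x 46 x 66 mm, 0.36 kg, standing in another slot. Origin: centre of its underside, same axes as the module. Leave it alone.
- open_b: Second unfinished open-frame unit, like open_a, in the remaining slot. Leave it alone.
- tray: Fixed blue plastic tray, 108 (own x) x 166 (own y) mm, rim 14 mm high, floor 4 mm thick. Two low dividers (14 mm high) make three slots in a row along y, 54 mm apart, each 50 mm wide (y) and 100 mm long (x). Origin: centre of its underside.
- scale: The fixed beam scale: a grey base 110 (own x) x 460 (own y) x 24 mm, from y = -330 to +130 mm. The beam lies along its y above the base: the cradle at the +y end, the arrest lever, pointer and pointer post at the -y end. Origin: on the bench under the fulcrum.
- fulcrum (a point): The beam's pivot, 100 mm above the bench, over the scale's origin.
- beam: The aluminium beam with all it carries (cradle, counterweight, poise). Bar 10 x 333 x 14 mm; its pointer tip is 300 mm from the fulcrum, towards the scale's -y. Origin on the fulcrum; its axes are the scale's, tilting with it (own y along the bar, to the cradle).
- beam_tilt (a joint): Beam tilt, rad: 0 level, + when the cradle sinks and the pointer rises (load too heavy for the poise); stops at -0.085 and +0.085. Free, it settles in 1 s at a tilt proportional to the imbalance: each 10 mm the poise is short of the balance point gives +0.010 rad. Balanced: within 0.007 rad (pointer on the 4 mm thick centre mark, within about 2 mm). Starts arrested, level.
- cradle: Steel load cradle, 60 mm to the +y side of the fulcrum; stays upright as the beam tilts. End plates at its -y and +y ends, 70 mm apart inside, 70 mm high; x sides open but for lips 6 mm high, 54 mm apart inside. The module goes in with its length along y; the end plates leave no room for fingers at its ends, so it must be held by its 46 mm width. Axes as the scale's.
- cradle_floor (a point): Centre of the cradle's floor (upper face), 130 mm above the bench when the beam is arrested. Axes as the scale's.
- poise: Steel sliding weight on the beam, 36 (x) x 30 (y) x 34 (z) mm with a grip fin on top, 24 (x) x 12 (y) x 24 mm high. 0.28 kg. Axes as the beam's.
- poise_grip (a point): Top centre of the poise's grip fin, 141 mm above the bench when the beam is level. The fin stands 24 mm proud of the block, free on both y sides.
- poise_pos (a joint): Poise position along the beam, m: 0 (nearest the fulcrum, 65 mm from it) to 0.120, growing towards the scale's -y. Stays where it is left (friction about 1.5 N). The module's weight balances between about 0.070 and 0.110.
- arrest (a joint): Arrest lever, rad: 0 = arrested (its start), 1.0 = fully released. It drives a flared fork that slides over a pin at the beam's end and locks it level: locked from 0 to 0.08, wholly clear of the beam above 0.9. Stays where it is left (1 to 4 N at the knob to move it).
- arrest_knob (a point): Centre of the lever's ball knob, 24 mm in diameter, on an 8 mm rod 100 mm from the shaft's axis; 124 mm above the bench at both ends of its swing (136 mm in mid-swing). The rod leans, so fingers that close along y should take the ball by its upper half.
- arrest_shaft (a point): Point on the axis of the lever's shaft, below the knob, 36 mm above the bench; the axis runs along the scale's x. At 0 the lever leans 0.5 rad from upright towards the scale's +y, and at 1.0 it leans 0.5 rad towards -y: it swings in the scale's y-z plane.
- heat_sink: Loose finned aluminium heat sink, 80 (x) x 50 (y) x 31 mm, in front of the scale. Origin: centre of its underside. Leave it alone.
- screwdriver: Loose screwdriver, 170 mm long (x), 26 mm thick, lying in front of the scale. Leave it alone.
- mouse: Loose computer mouse, 100 x 60 x 32 mm. Leave it alone.
- bottle: Upright clear bottle, 58 mm in diameter, 150 mm high, behind the scale. Leave it alone.
- solder_spool: Solder spool standing on its flange, 60 mm in diameter, 50 mm high, behind the scale. Leave it alone.
Mind the look-alikes: they are no part of the job. What is shaped like the module but orange or red is not meant.

How it is judged (in metres and radians):
On the way, in this order (a step that is already met when the one before it is completed fails the run):
1. the module stands lengthwise on the cradle's floor, let go, with the beam arrested (x of module in the frame of cradle_floor between -0.007 and 0.007 m and y of module in the frame of cradle_floor between -0.008 and 0.008 m and z of module in the frame of cradle_floor between -0.004 and 0.004 m and angle between module's own z axis and vertical below 0.06 rad and angle between the x axis of module and the y axis of cradle, either way round below 0.15 rad and value of joint arrest below 0.08 rad and contact force between each of the arm, the fingers and module below 0.1 N), for 0.2 s.
2. with the lever released and the robot off the beam, the beam rests level (x of module in the frame of cradle_floor between -0.007 and 0.007 m and y of module in the frame of cradle_floor between -0.008 and 0.008 m and z of module in the frame of cradle_floor between -0.004 and 0.004 m and angle between module's own z axis and vertical below 0.06 rad and angle between the x axis of module and the y axis of cradle, either way round below 0.15 rad and value of joint arrest above 0.7 rad and value of joint beam_tilt between -0.007 and 0.007 rad and velocity of joint beam_tilt between -0.02 and 0.02 rad/s and contact force between each of the arm, the fingers and beam below 0.1 N and contact force between each of the arm, the fingers and module below 0.1 N), for 0.6 s.
At the end, for the whole second after the job is handed in: The lever is back in the arrested position (joint below 0.08 rad) and holds the beam level (within 0.012 rad); the module still stands upright, lengthwise and at rest on the cradle's floor (within 7 mm in x, 8 mm in y and 4 mm in height of its centre, tilt under 0.06 rad, turned less than 0.15 rad) (x of module in the frame of cradle_floor between -0.007 and 0.007 m and y of module in the frame of cradle_floor between -0.008 and 0.008 m and z of module in the frame of cradle_floor between -0.004 and 0.004 m and angle between module's own z axis and vertical below 0.06 rad and angle between the x axis of module and the y axis of cradle, either way round below 0.15 rad and value of joint arrest below 0.08 rad and value of joint beam_tilt between -0.012 and 0.012 rad and linear speed of module below 0.02 m/s); the robot touches nothing.
It fails at once if the robot touches the module or the poise while the beam is not arrested (value of joint arrest above 0.2 rad and (contact force between any of the arm, the fingers and module above 0.5 N or contact force between any of the arm, the fingers and poise above 0.5 N)).
It fails at once if the module is set down hard on the cradle (over 60 N) (contact force between module and cradle above 60 N).
It fails at once if another thing is moved by more than 15 mm (distance of any of open_a, open_b, heat_sink, screwdriver, mouse, bottle, solder_spool from where it was at the start of the episode above 0.015 m).
It also fails if it takes over 72 s, if anything falls off the work surface, if the arm or the gripper's body presses on something with over 40 N, if the wrist force passes 120 N, or if a joint passes its speed limit or range.

## Working session

There is one attempt and no reset: what is moved stays moved. The work goes in short steps, Python scripts to look and compute and a shell command to move; the robot and the scene stay as the last step left them, time stands still between calls to the robot, and variables do not carry over. Pictures are saved under pics/ and viewed, at most 10 in all, crops included, and the job is handed in when it is done.

```bash
mkdir -p pics; cat > h.py <<'E'
import numpy as np, cv2
from rig import robot
from scipy.spatial.transform import Rotation as R
def snap(n):
    c=robot.calibration(n); im,d=robot.grab_frame(n); return im,d,c
def save(f,im): cv2.imwrite('pics/'+f,im[:,:,::-1])
def world(c,d,uv=None):
    """world points for whole image (H,W,3)"""
    K=np.array(c['K']); H,W=d.shape
    u,v=np.meshgrid(np.arange(W),np.arange(H))
    xy=cv2.undistortPoints(np.stack([u,v],-1).reshape(-1,1,2).astype(float),K,np.array([c['k1'],0,0,0.])).reshape(H,W,2)
    P=np.dstack([xy[...,0]*d,xy[...,1]*d,d])
    Rm=cv2.Rodrigues(np.array(c['rvec'],float))[0]
    P=(P-np.array(c['tvec']).ravel())@Rm
    P[d<=0]=np.nan
    return P
def proj(c,p):
    return cv2.projectPoints(np.array(p,float).reshape(-1,3),np.array(c['rvec'],float),np.array(c['tvec'],float),np.array(c['K']),np.array([c['k1'],0,0,0.]))[0].reshape(-1,2)
E
python3 - <<'E'
from h import *
print(robot.get_state())
for n in ['top','scene']:
    im,d,c=snap(n); save(n+'0.png',im); np.savez(n+'0.npz',im=im,P=world(c,d))
E
```

```text
{'time_s': 0.0, 'joint_positions': array([-1.22462177e+00,  3.51250167e-01,  1.65245600e+00, -1.17366787e-05,
        1.13910101e+00, -8.45807279e-02]), 'qd': array([0.00073718, 0.00164395, 0.0013361 , 0.00061758, 0.00085309,
       0.00016522]), 'effort': array([ 1.75320263e-03, -5.06093502e+01, -2.91405183e+01,  4.44366583e-05,
        4.50480671e-03, -1.48630573e-05]), 'tcp_pos': array([ 229.56859087, -499.41631062,  230.73866698]), 'tcp_rot': array([-6.01377008e-04,  9.76895050e-01,  2.13718723e-01, -8.44842845e-05]), 'wrist_force': array([ 0.40117056, -0.21614036,  1.0343209 ]), 'moment': array([ 0.06105519, -0.04321308, -0.00222583]), 'finger_force': 0.0, 'grip_width': 85.31078389988234}
```

View pics/top0.png

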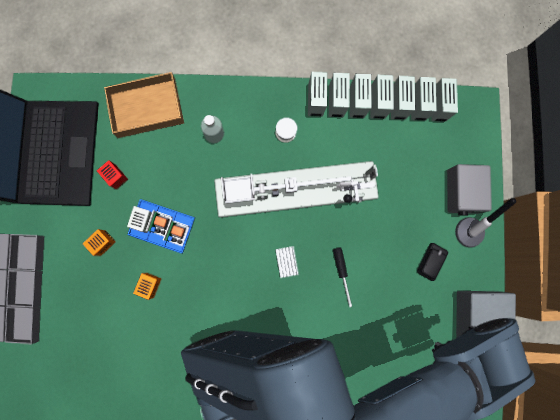

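View pics/scene0.png

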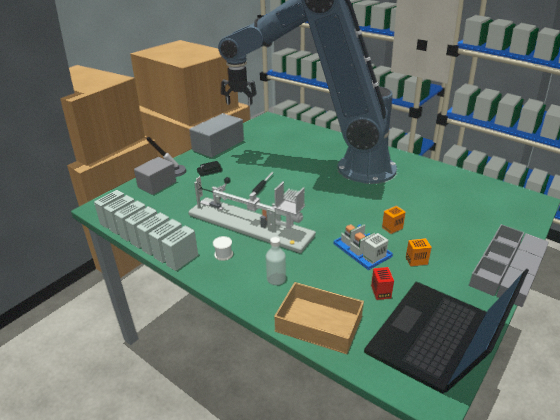

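The top view shows the module in the tray's left slot (139,217). The scale has its cradle at (238,190) and its lever end at about (360,185), so its +y is image-left. Next I'll measure the tray, scale base and module.

```bash
python3 - <<'E'
from h import *
z=np.load('top0.npz'); P=z['P']; im=z['im'].astype(int)
vv,uu=np.mgrid[:420,:560]
def rect(m,n):
    q=P[m][:,:2].astype(np.float32); r=cv2.minAreaRect(q); print(n,len(q),np.round(r[0],1),np.round(r[1],1),'ang',round(r[2],2),'zmed',np.round(np.median(P[m][:,2]),1)); return r
box=lambda a,b,c,d:(uu>=a)&(uu<=b)&(vv>=c)&(vv<=d)
Z=P[...,2]
rect(box(205,390,155,225)&(Z>18)&(Z<30),'base')
blue=(im[...,2]>im[...,0]+60)&(im[...,2]>im[...,1]+30)
rect(box(120,200,195,255)&blue&(Z<25),'tray')
rect(box(120,160,195,240)&(Z>67)&(Z<82),'moduletop')
rect(box(150,200,205,250)&(Z>55)&(Z<82),'opens')
for n,a in dict(cradle=(215,258,170,212),lever=(335,385,160,206),poise=(258,335,170,205)).items():
    m=box(*a)&(Z>105); q=P[m]; 
    rect(m,n); print(np.nanmin(q,0).round(),np.nanmax(q,0).round())
E
```

```text
base 3901 [ 611.7 -125.5] [110.6 462.1] ang 8.29 zmed 24.6
tray 1011 [494.5 259.2] [172.5 109.1] ang 73.23 zmed 6.7
moduletop 418 [505.6 289.1] [84.4 63.4] ang 74.95 zmed 74.4
opens 396 [489.6 239.3] [108.9  57. ] ang 58.58 zmed 63.0
cradle 795 [589.9  26.1] [63.  93.1] ang 8.69 zmed 132.2
[552. -18. 105.] [623.  74. 207.]
lever 231 [ 612.1 -286.6] [ 73.1 112.2] ang 18.81 zmed 126.3
[ 563. -329.  105.] [ 663. -223.  147.]
poise 446 [ 607.  -120.5] [ 43.7 209.5] ang 6.36 zmed 111.1
[ 575. -224.  105.] [629. -17. 148.]
```

```bash
cat >> h.py <<'E'
def delta(pos,a):
    """rows units from current pose to tool-down pose, a = heading of tool x (deg)"""
    s=robot.get_state(); w,x,y,z=s['tcp_rot']; R0=R.from_quat([x,y,z,w])
    Rt=R.from_euler('z',a,degrees=True)*R.from_euler('x',180,degrees=True)
    print('t',round(s['time_s'],2),'lin',(R0.inv().apply(np.array(pos)-s['tcp_pos'])/400).round(4),'tw',((R0.inv()*Rt).as_rotvec()/(np.pi/2)).round(4))
E
python3 - <<'E'
from h import *
c=robot.calibration('wrist'); Rm=cv2.Rodrigues(np.array(c['rvec'],float))[0]
print(-Rm.T@np.array(c['tvec']).ravel(), Rm[2], c['K'])
delta([540,-150,400],8.3)
E
```

```text
[ 302.36972722 -466.4554325   373.071749  ] [-0.28507388 -0.12932187 -0.9497414 ] [[290.66356345   0.         281.10472816]
 [  0.         290.66356345 208.38313163]
 [  0.           0.           1.        ]]
t 0.1 lin [ 1.0699 -0.4702 -0.4224] tw [-0.0006  0.      0.182 ]
```

```bash
python3 -m creep '[{"linear":[1,-0.47,-0.35],"twist":[0,0,0.18],"claw":85},{"linear":[1,-0.47,-0.35],"twist":[0,0,0.18],"claw":85},{"linear":[1,-0.47,-0.35],"twist":[0,0,0.18],"claw":85},{"linear":[1,-0.47,-0.35],"twist":[0,0,0.18],"claw":85},{"linear":[1,-0.47,-0.35],"twist":[0,0,0.18],"claw":85},{"linear":[1,-0.47,-0.35],"twist":[0,0,0.18],"claw":85},{"linear":[1,-0.47,-0.35],"twist":[0,0,0.18],"claw":85},{"linear":[1,-0.47,-0.35],"twist":[0,0,0.18],"claw":85},{"linear":[1,-0.47,-0.35],"twist":[0,0,0.18],"claw":85},{"linear":[1,-0.47,-0.35],"twist":[0,0,0.18],"claw":85},{"linear":[1,-0.47,-0.35],"twist":[0,0,0.18],"claw":85},{"linear":[1,-0.47,-0.35],"twist":[0,0,0.18],"claw":85},{"linear":[1,-0.47,-0.35],"twist":[0,0,0.18],"claw":85},{"linear":[1,-0.47,-0.35],"twist":[0,0,0.18],"claw":85},{"linear":[1,-0.47,-0.35],"twist":[0,0,0.18],"claw":85},{"linear":[1,-0.47,-0.35],"twist":[0,0,0.18],"claw":85}]' 40
python3 - <<'E'
from h import *
im,d,c=snap('wrist'); P=world(c,d); save('w1.png',im); np.savez('w1.npz',im=im,P=P)
delta([480,290,300],73.2)
E
```

```text
time_s: 1.43
tcp_pos: [513.8, -162.9, 370.7]
tcp_rot: [-0.0, 0.997, 0.073, -0.001]
wrist_force: [-0.3, 0.4, 0.4]
grip_width: 84.6
finger_force: 0.0
t 1.48 lin [ 0.0815 -1.1323  0.1775] tw [-4.000e-04  3.000e-04 -7.201e-01]
```

View pics/w1.png

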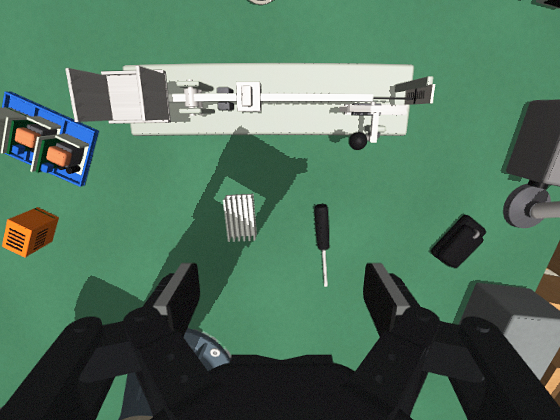

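The wrist view shows the poise at (247,96), the knob at (357,141), and the cradle at (120,95). I'll measure these in the scale frame and then move over to the tray.

```bash
python3 - <<'E'
from h import *
z=np.load('w1.npz'); P=z['P']; Z=P[...,2]; im=z['im'].astype(int)
vv,uu=np.mgrid[:420,:560]
box=lambda a,b,c,d:(uu>=a)&(uu<=b)&(vv>=c)&(vv<=d)
m=box(110,425,55,140)&(Z>20)&(Z<28)
r=cv2.minAreaRect(P[m][:,:2].astype(np.float32)); print('base',r,np.median(Z[m]))
O=np.array([597.3,-26.5]);a=np.radians(8.29)
S=np.array([[np.cos(a),np.sin(a)],[-np.sin(a),np.cos(a)]])
Q=(P[...,:2]-O)@S.T
def st(n,m): q=np.c_[Q[m],Z[m]]; print(n,m.sum(),np.percentile(q,[2,50,98],axis=0).round(1).tolist())
st('fin top',box(235,262,78,115)&(Z>134))
st('block top',box(235,262,78,115)&(Z>111)&(Z<123))
dark=im.sum(2)<150
k=box(345,370,128,153)&dark&(Z>100); st('knob',k)
q=P[k]; from scipy.optimize import least_squares
f=least_squares(lambda p:np.linalg.norm(q-p,axis=1)-12,q.mean(0)-[0,0,8],loss='soft_l1'); print('knob c',f.x.round(1),S@(f.x[:2]-O),f.cost)
st('floor',box(108,140,70,118)&(Z>125)&(Z<136))
st('bar',box(265,370,90,105)&(Z>100)&(Z<112))
st('endplates',box(60,170,60,125)&(Z>195))
E
python3 -m creep '[{"linear":[0.06,-0.9,0.17],"twist":[0,0,-0.72],"claw":85},{"linear":[0.06,-0.9,0.17],"twist":[0,0,-0.72],"claw":85},{"linear":[0.06,-0.9,0.17],"twist":[0,0,-0.72],"claw":85},{"linear":[0.06,-0.9,0.17],"twist":[0,0,-0.72],"claw":85},{"linear":[0.06,-0.9,0.17],"twist":[0,0,-0.72],"claw":85},{"linear":[0.06,-0.9,0.17],"twist":[0,0,-0.72],"claw":85},{"linear":[0.06,-0.9,0.17],"twist":[0,0,-0.72],"claw":85},{"linear":[0.06,-0.9,0.17],"twist":[0,0,-0.72],"claw":85},{"linear":[0.06,-0.9,0.17],"twist":[0,0,-0.72],"claw":85},{"linear":[0.06,-0.9,0.17],"twist":[0,0,-0.72],"claw":85},{"linear":[0.06,-0.9,0.17],"twist":[0,0,-0.72],"claw":85},{"linear":[0.06,-0.9,0.17],"twist":[0,0,-0.72],"claw":85}]'
python3 - <<'E'
from h import *
im,d,c=snap('wrist'); P=world(c,d); save('w2.png',im); np.savez('w2.npz',im=im,P=P)
E
```

```text
base ((610.10546875, -127.20448303222656), (109.77729034423828, 458.9293518066406), 8.428532600402832) 23.53785700383406
fin top 227 [[-14.2, -86.3, 135.5], [-1.6, -80.6, 140.2], [9.8, -74.4, 141.9]]
block top 463 [[-20.0, -94.7, 114.3], [-2.7, -85.0, 116.4], [15.4, -65.4, 118.5]]
knob 236 [[-67.1, -232.5, 125.5], [-56.3, -220.7, 131.6], [-46.5, -211.9, 135.5]]
knob c [ 573.7 -255.5  123.2] [ -56.33643522 -223.19203363] 34.54488902512932
floor 1406 [[-26.9, 56.9, 128.5], [-0.3, 75.5, 130.2], [26.6, 94.0, 135.6]]
bar 956 [[-7.2, -238.4, 103.7], [-2.0, -171.2, 105.8], [3.4, -104.1, 107.6]]
endplates 639 [[-27.5, 19.2, 195.3], [-0.9, 92.8, 199.3], [23.4, 97.0, 201.3]]
time_s: 2.48
tcp_pos: [485.4, 196.8, 303.3]
tcp_rot: [0.0, 0.803, 0.596, -0.0]
wrist_force: [0.5, -0.5, -0.5]
grip_width: 85.1
finger_force: 0.0
```

View pics/w2.png

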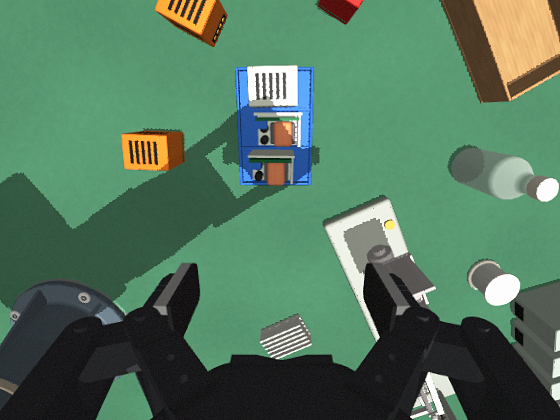

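The module's top is at (272,87), in the far slot of the tray. Measuring it now.

```bash
python3 - <<'E'
from h import *
z=np.load('w2.npz'); P=z['P']; Z=P[...,2]; im=z['im'].astype(int)
vv,uu=np.mgrid[:420,:560]
box=lambda a,b,c,d:(uu>=a)&(uu<=b)&(vv>=c)&(vv<=d)
m=box(235,310,55,112)&(Z>70)&(Z<79)
r=cv2.minAreaRect(P[m][:,:2].astype(np.float32)); print('mod',r,np.median(Z[m]),m.sum())
blue=(im[...,2]>im[...,0]+60)&(im[...,2]>im[...,1]+30)
m=box(225,325,60,195)&blue&(Z<25)
r=cv2.minAreaRect(P[m][:,:2].astype(np.float32)); print('tray',r)
delta([507,308,160],73.5)
E
```

```text
mod ((508.4252014160156, 302.12872314453125), (53.62567138671875, 64.40918731689453), 74.25119018554688) 73.70140616798457 2024
tray ((492.5291442871094, 254.380859375), (167.6149139404297, 111.15856170654297), 72.95925903320312)
t 2.53 lin [ 0.2825 -0.0299  0.3587] tw [ 0.0002  0.0001 -0.0043]
```

```bash
python3 -m creep '[{"linear":[0.276,-0.025,0.2],"twist":[0,0,0],"claw":85},{"linear":[0.276,-0.025,0.25],"twist":[0,0,0],"claw":85},{"linear":[0.276,-0.025,0.35],"twist":[0,0,0],"claw":85},{"linear":[0.276,-0.025,0.4],"twist":[0,0,0],"claw":85},{"linear":[0.276,-0.025,0.48],"twist":[0,0,0],"claw":85},{"linear":[0.276,-0.025,0.55],"twist":[0,0,0],"claw":85},{"linear":[0.276,-0.025,0.62],"twist":[0,0,0],"claw":85},{"linear":[0.276,-0.025,0.68],"twist":[0,0,0],"claw":85},{"linear":[0.276,-0.025,0.7],"twist":[0,0,0],"claw":85},{"linear":[0.276,-0.025,0.7],"twist":[0,0,0],"claw":85},{"linear":[0.276,-0.025,0.7],"twist":[0,0,0],"claw":55},{"linear":[0.276,-0.025,0.7],"twist":[0,0,0],"claw":50},{"linear":[0.276,-0.025,0.7],"twist":[0,0,0],"claw":50},{"linear":[0.276,-0.025,0.7],"twist":[0,0,0],"claw":50},{"linear":[0.276,-0.025,0.7],"twist":[0,0,0],"claw":50},{"linear":[0.276,-0.025,0.7],"twist":[0,0,0],"claw":50},{"linear":[0.276,-0.025,0.7],"twist":[0,0,0],"claw":50}]' 35
python3 -c "
from h import *
delta([430,120,70],8.4)"
```

```text
time_s: 3.95
tcp_pos: [508.8, 306.6, 25.6]
tcp_rot: [0.0, 0.802, 0.597, 0.002]
wrist_force: [0.5, -3.0, 8.2]
grip_width: 59.5
finger_force: 39.4
t 3.95 lin [-0.5032 -0.054  -0.1122] tw [ 0.0008 -0.0023  0.7208]
```

```bash
python3 -m creep '[{"linear":[0,0,-0.1],"twist":[0,0,0],"claw":50},{"linear":[0,0,-0.2],"twist":[0,0,0],"claw":50},{"linear":[0,0,-0.25],"twist":[0,0,0],"claw":50},{"linear":[0,0,-0.25],"twist":[0,0,0],"claw":50},{"linear":[-0.1,0,-0.25],"twist":[0,0,0.1],"claw":50},{"linear":[-0.2,-0.03,-0.25],"twist":[0,0,0.2],"claw":50},{"linear":[-0.3,-0.05,-0.25],"twist":[0,0,0.3],"claw":50},{"linear":[-0.4,-0.05,-0.25],"twist":[0,0,0.4],"claw":50},{"linear":[-0.5,-0.054,-0.25],"twist":[0,0,0.5],"claw":50},{"linear":[-0.5,-0.054,-0.25],"twist":[0,0,0.6],"claw":50},{"linear":[-0.5,-0.054,-0.2],"twist":[0,0,0.72],"claw":50},{"linear":[-0.5,-0.054,-0.15],"twist":[0,0,0.72],"claw":50},{"linear":[-0.5,-0.054,-0.1],"twist":[0,0,0.72],"claw":50},{"linear":[-0.5,-0.054,-0.06],"twist":[0,0,0.72],"claw":50},{"linear":[-0.5,-0.054,-0.03],"twist":[0,0,0.72],"claw":50},{"linear":[-0.5,-0.054,-0.03],"twist":[0,0,0.72],"claw":50},{"linear":[-0.5,-0.054,-0.03],"twist":[0,0,0.72],"claw":50}]'
python3 -c "
from h import *
s=robot.get_state();print(s['wrist_force'],s['tcp_pos'],s['grip_width'])
delta([430,120,22],8.4)"
```

```text
time_s: 5.37
tcp_pos: [428.6, 120.9, 34.8]
tcp_rot: [0.0, 0.997, 0.074, -0.001]
wrist_force: [0.3, 0.3, -4.8]
grip_width: 59.7
finger_force: 43.8
[ 0.25495479  0.27630735 -4.79313164] [428.55179258 120.86143749  34.8018421 ] 59.711008243260714
t 5.37 lin [0.0033 0.0027 0.032 ] tw [0.     0.0012 0.0009]
```

```bash
python3 -m creep '[{"linear":[0,0,0.015],"twist":[0,0,0],"claw":50},{"linear":[0,0,0.025],"twist":[0,0,0],"claw":50},{"linear":[0,0,0.03],"twist":[0,0,0],"claw":50},{"linear":[0,0,0.033],"twist":[0,0,0],"claw":50},{"linear":[0,0,0.033],"twist":[0,0,0],"claw":50},{"linear":[0,0,0.033],"twist":[0,0,0],"claw":50}]'
```

```text
time_s: 5.87
tcp_pos: [429.3, 121.0, 22.2]
tcp_rot: [-0.0, 0.997, 0.074, 0.0]
wrist_force: [0.2, 0.4, -4.4]
grip_width: 59.6
finger_force: 44.2
```

```bash
python3 -m creep '[{"linear":[0,0,0.003],"twist":[0,0,0],"claw":50},{"linear":[0,0,0.005],"twist":[0,0,0],"claw":50},{"linear":[0,0,0.005],"twist":[0,0,0],"claw":50}]'
python3 -m creep '[{"linear":[0,0,0],"twist":[0,0,0],"claw":85},{"linear":[0,0,0],"twist":[0,0,0],"claw":85},{"linear":[0,0,0],"twist":[0,0,0],"claw":85},{"linear":[0,0,0],"twist":[0,0,0],"claw":85},{"linear":[0,0,-0.1],"twist":[0,0,0],"claw":85},{"linear":[0,0,-0.2],"twist":[0,0,0],"claw":85},{"linear":[0,0,-0.3],"twist":[0,0,0],"claw":85},{"linear":[0,0,-0.3],"twist":[0,0,-0.2],"claw":85},{"linear":[0,0,-0.3],"twist":[0,0,-0.4],"claw":85},{"linear":[0,0,-0.3],"twist":[0,0,-0.6],"claw":85},{"linear":[0,0,-0.3],"twist":[0,0,-0.8],"claw":85},{"linear":[0,0,-0.3],"twist":[0,0,-1],"claw":85},{"linear":[0,0,-0.3],"twist":[0,0,-1],"claw":85},{"linear":[0,0,-0.3],"twist":[0,0,-1],"claw":85},{"linear":[0,0,-0.3],"twist":[0,0,-1],"claw":85},{"linear":[0,0,-0.3],"twist":[0,0,-1],"claw":85},{"linear":[0,0,-0.3],"twist":[0,0,-1],"claw":85},{"linear":[0,0,-0.3],"twist":[0,0,-1],"claw":85},{"linear":[0,0,-0.3],"twist":[0,0,-1],"claw":85},{"linear":[0,0,-0.3],"twist":[0,0,-1],"claw":85}]'
python3 - <<'E'
from h import *
im,d,c=snap('wrist'); P=world(c,d); save('w3.png',im); np.savez('w3.npz',im=im,P=P)
Z=P[...,2]; m=(Z>64)&(Z<75)&(np.hypot(P[...,0]-429,P[...,1]-121)<50)
print(m.sum(),cv2.minAreaRect(P[m][:,:2].astype(np.float32)),np.median(Z[m]),robot.get_state()['joint_positions'])
delta([429.5,121,20],98.4)
E
```

```text
time_s: 6.12
tcp_pos: [430.0, 121.1, 21.6]
tcp_rot: [-0.0, 0.997, 0.074, 0.001]
wrist_force: [-5.3, -1.4, 22.0]
grip_width: 59.8
finger_force: 46.6
time_s: 7.78
tcp_pos: [429.2, 121.0, 140.0]
tcp_rot: [-0.0, 0.65, 0.76, -0.0]
wrist_force: [-0.0, 0.5, 0.1]
grip_width: 85.2
finger_force: 0.0
4224 ((430.0923156738281, 121.27217102050781), (46.048828125, 59.84928512573242), 8.673447608947754) 69.6381091151494 [1.70333523e-01 2.95549935e-01 1.99749396e+00 4.81905688e-06
 8.48711136e-01 1.30809447e-02]
t 7.83 lin [-1.e-04  8.e-04  3.e-01] tw [-0.0001 -0.      0.0068]
```

View pics/w3.png

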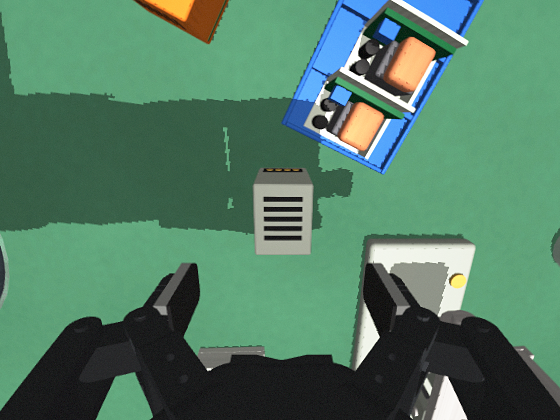

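```bash
python3 -m creep '[{"linear":[0.001,0.001,0.1],"twist":[0,0,0.005],"claw":85},{"linear":[0.001,0.001,0.2],"twist":[0,0,0.005],"claw":80},{"linear":[0.001,0.001,0.28],"twist":[0,0,0.005],"claw":75},{"linear":[0.001,0.001,0.29],"twist":[0,0,0.005],"claw":70},{"linear":[0.001,0.001,0.29],"twist":[0,0,0.005],"claw":55},{"linear":[0.001,0.001,0.29],"twist":[0,0,0.005],"claw":40},{"linear":[0.001,0.001,0.29],"twist":[0,0,0.005],"claw":40},{"linear":[0.001,0.001,0.29],"twist":[0,0,0.005],"claw":40},{"linear":[0.001,0.001,0.29],"twist":[0,0,0.005],"claw":40},{"linear":[0.001,0.001,0.29],"twist":[0,0,0.005],"claw":40}]' 35
python3 -c "
from h import *
delta([587.6,32,230],98.36)"
```

```text
time_s: 8.67
tcp_pos: [430.4, 121.6, 25.5]
tcp_rot: [0.001, 0.656, 0.755, 0.001]
wrist_force: [-1.0, -0.4, 9.4]
grip_width: 45.8
finger_force: 38.2
t 8.67 lin [-0.2767  0.3591 -0.5106] tw [ 0.0014 -0.     -0.0037]
```

```bash
python3 -m creep '[{"linear":[0,0,-0.08],"twist":[0,0,0],"claw":40},{"linear":[0,0,-0.18],"twist":[0,0,0],"claw":40},{"linear":[0,0,-0.28],"twist":[0,0,0],"claw":40},{"linear":[0,0,-0.38],"twist":[0,0,0],"claw":40},{"linear":[0,0,-0.48],"twist":[0,0,0],"claw":40},{"linear":[0,0,-0.58],"twist":[0,0,0],"claw":40},{"linear":[-0.1,0.1,-0.58],"twist":[0,0,0],"claw":40},{"linear":[-0.15,0.2,-0.58],"twist":[0,0,0],"claw":40},{"linear":[-0.2,0.28,-0.58],"twist":[0,0,0],"claw":40},{"linear":[-0.26,0.34,-0.58],"twist":[0,0,0],"claw":40},{"linear":[-0.277,0.359,-0.58],"twist":[0,0,0],"claw":40},{"linear":[-0.277,0.359,-0.58],"twist":[0,0,0],"claw":40},{"linear":[-0.277,0.359,-0.58],"twist":[0,0,0],"claw":40},{"linear":[-0.277,0.359,-0.58],"twist":[0,0,0],"claw":40},{"linear":[-0.277,0.359,-0.58],"twist":[0,0,0],"claw":40},{"linear":[-0.277,0.359,-0.58],"twist":[0,0,0],"claw":40}]'
python3 - <<'E'
from h import *
F=np.mean([robot.get_state()['wrist_force'] for _ in range(5)],0); print(F)
im,d,c=snap('wrist'); P=world(c,d); save('w4.png',im); np.savez('w4.npz',im=im,P=P)
delta([587.6,32,230],98.36)
E
```

```text
time_s: 10.0
tcp_pos: [586.6, 32.5, 256.5]
tcp_rot: [0.0, 0.656, 0.755, 0.0]
wrist_force: [0.5, 0.0, -4.0]
grip_width: 45.6
finger_force: 39.6
[ 5.04414022e-01  3.12458712e-03 -3.96873834e+00]
t 10.05 lin [-0.0012  0.0019  0.0662] tw [ 0.0002  0.     -0.0031]
```

View pics/w4.png

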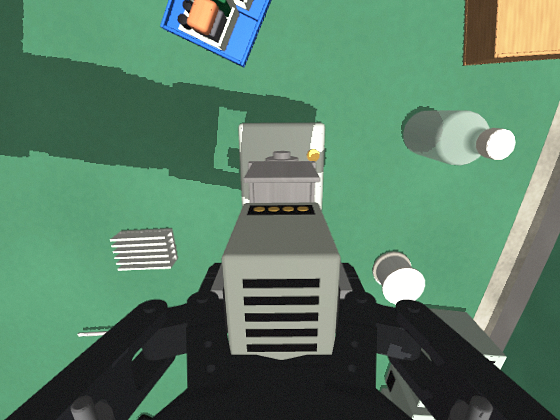

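The held module fills the centre of the view, with the cradle's +y end plate just beyond it at (282,170). I'll measure the plate relative to the module in this one camera.

```bash
python3 - <<'E'
from h import *
z=np.load('w4.npz'); P=z['P']; Z=P[...,2]
O=np.array([596.3,-27.4]);a=np.radians(8.36)
S=np.array([[np.cos(a),np.sin(a)],[-np.sin(a),np.cos(a)]])
Q=(P[...,:2]-O)@S.T
vv,uu=np.mgrid[:420,:560]
box=lambda a,b,c,d:(uu>=a)&(uu<=b)&(vv>=c)&(vv<=d)
def st(n,m): q=np.c_[Q[m],Z[m]]; print(n,m.sum(),np.percentile(q,[1,50,99],axis=0).round(1).tolist())
st('plate',box(235,330,155,205)&(Z>150)&(Z<210))
st('plate top',box(235,330,155,205)&(Z>194)&(Z<210))
m=box(215,345,245,360)&(Z>285)&(Z<310); st('modtop',m); r=cv2.minAreaRect(Q[m].astype(np.float32)); print(r,np.median(Z[m]))
m=box(230,335,115,165)&(Z>19)&(Z<29); st('base',m)
tp=robot.get_state()['tcp_pos']; print(tp,S@(tp[:2]-O))
E
```

```text
plate 1275 [[-26.7, 94.5, 150.9], [-0.5, 98.2, 189.5], [25.5, 98.5, 201.0]]
plate top 540 [[-26.9, 94.4, 194.3], [-0.5, 96.8, 199.5], [25.6, 98.5, 201.2]]
modtop 13060 [[-26.9, 41.7, 291.1], [-1.5, 70.7, 300.5], [23.5, 90.2, 302.1]]
((-1.5144176483154297, 64.39825439453125), (57.86988067626953, 52.388214111328125), 0.7630206346511841) 300.5321518856988
base 3025 [[-53.8, 78.2, 19.9], [-1.1, 108.1, 23.5], [52.0, 129.0, 28.2]]
[586.76064834  32.38417476 256.49869495] [-0.74582555 60.53586149]
```

```bash
python3 -m creep '[{"linear":[0,0,0.05],"twist":[0,0,-0.003],"claw":40},{"linear":[0,0,0.1],"twist":[0,0,-0.003],"claw":40},{"linear":[0,0,0.15],"twist":[0,0,-0.003],"claw":40},{"linear":[0,0,0.2],"twist":[0,0,-0.003],"claw":40},{"linear":[0,0,0.22],"twist":[0,0,-0.003],"claw":40},{"linear":[0,0,0.235],"twist":[0,0,-0.003],"claw":40},{"linear":[0,0,0.24],"twist":[0,0,-0.003],"claw":40},{"linear":[0,0,0.24],"twist":[0,0,-0.003],"claw":40},{"linear":[0,0,0.24],"twist":[0,0,-0.003],"claw":40}]'
python3 -c "
from h import *
delta([586.8,32.4,157.5],98.36)"
```

```text
time_s: 10.8
tcp_pos: [587.8, 31.9, 161.2]
tcp_rot: [0.001, 0.654, 0.756, 0.001]
wrist_force: [0.1, 0.1, -4.1]
grip_width: 45.5
finger_force: 39.4
t 10.8 lin [ 0.0016 -0.0022  0.0091] tw [ 0.001   0.0002 -0.0006]
```

```bash
python3 -m creep '[{"linear":[0,0,0.003],"twist":[0,0,0],"claw":40},{"linear":[0,0,0.006],"twist":[0,0,0],"claw":40},{"linear":[0,0,0.009],"twist":[0,0,0],"claw":40},{"linear":[0,0,0.009],"twist":[0,0,0],"claw":40}]'
```

```text
time_s: 11.13
tcp_pos: [587.2, 31.8, 156.4]
tcp_rot: [-0.0, 0.654, 0.756, -0.0]
wrist_force: [0.5, -0.7, -5.4]
grip_width: 45.6
finger_force: 39.5
```

```bash
python3 -m creep '[{"linear":[0,0,0.002],"twist":[0,0,0],"claw":40},{"linear":[0,0,0.003],"twist":[0,0,0],"claw":40}]'
```

```text
time_s: 11.3
tcp_pos: [587.3, 31.8, 155.3]
tcp_rot: [0.0, 0.654, 0.756, 0.0]
wrist_force: [0.1, 0.6, -4.3]
grip_width: 45.6
finger_force: 39.7
```

```bash
python3 -m creep '[{"linear":[0,0,0.002],"twist":[0,0,0],"claw":40},{"linear":[0,0,0.003],"twist":[0,0,0],"claw":40}]'
```

```text
time_s: 11.47
tcp_pos: [587.4, 31.8, 155.0]
tcp_rot: [0.0, 0.654, 0.756, 0.0]
wrist_force: [-5.3, 0.1, 8.9]
grip_width: 45.5
finger_force: 40.9
```

```bash
python3 -m creep '[{"linear":[0,0,0],"twist":[0,0,0],"claw":85},{"linear":[0,0,0],"twist":[0,0,0],"claw":85},{"linear":[0,0,0],"twist":[0,0,0],"claw":85},{"linear":[0,0,0],"twist":[0,0,0],"claw":85},{"linear":[0,0,0],"twist":[0,0,0],"claw":85},{"linear":[0,0,-0.05],"twist":[0,0,0],"claw":85},{"linear":[0,0,-0.15],"twist":[0,0,0],"claw":85},{"linear":[0,0,-0.25],"twist":[0,0,0],"claw":85},{"linear":[0,0,-0.35],"twist":[0,0,0],"claw":85},{"linear":[0,0,-0.35],"twist":[0,0,0],"claw":85},{"linear":[0,0,-0.35],"twist":[0,0,0],"claw":85},{"linear":[0,0,-0.35],"twist":[0,0,0],"claw":85}]'
python3 - <<'E'
from h import *
im,d,c=snap('wrist'); P=world(c,d); save('w5.png',im); np.savez('w5.npz',im=im,P=P)
O=np.array([596.3,-27.4]);a=np.radians(8.36)
S=np.array([[np.cos(a),np.sin(a)],[-np.sin(a),np.cos(a)]])
Q=(P[...,:2]-O)@S.T; Z=P[...,2]
m=(Z>180)&(Z<215)&(abs(Q[...,0])<45)&(abs(Q[...,1]-60)<55)
print(m.sum(),cv2.minAreaRect(Q[m].astype(np.float32)),Z[m].min())
m&=(abs(Q[...,1]-60)<33); q=np.c_[Q[m],Z[m]]; print(np.percentile(q,[1,50,99],axis=0).round(1).tolist())
delta([*(O+S.T@[0,-80]),240],8.36)
E
```

```text
time_s: 12.47
tcp_pos: [587.0, 31.8, 293.4]
tcp_rot: [-0.0, 0.654, 0.756, -0.0]
wrist_force: [0.9, -0.2, -0.1]
grip_width: 85.0
finger_force: 0.0
4859 ((-0.41519927978515625, 59.387840270996094), (78.55425262451172, 54.003055572509766), 89.74252319335938) 180.04545208289903
[[-22.8, 30.8, 183.6], [-0.4, 63.3, 199.2], [22.0, 89.4, 200.8]]
t 12.52 lin [-0.3501  0.0027  0.1317] tw [-1.200e-03  8.000e-04  9.994e-01]
```

View pics/w5.png

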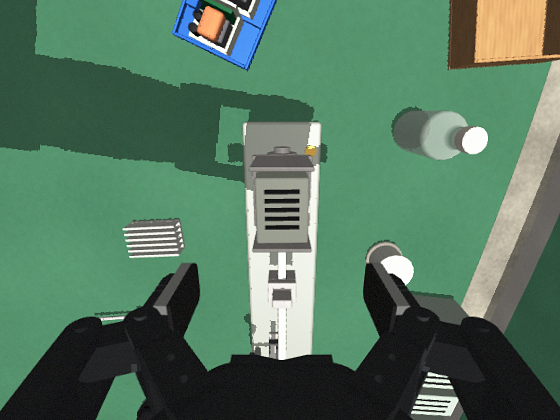

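The module stands in the cradle at (282,208), top near 200 mm, and the poise is at (283,290). Next I'll locate the fin precisely and move over it.

```bash
python3 - <<'E'
from h import *
O=np.array([596.3,-27.4]);a=np.radians(8.36)
S=np.array([[np.cos(a),np.sin(a)],[-np.sin(a),np.cos(a)]])
for f,b in (('w1.npz',(235,262,78,115)),('w5.npz',(265,300,265,310))):
    P=np.load(f)['P']; Z=P[...,2]; vv,uu=np.mgrid[:420,:560]
    m=(uu>=b[0])&(uu<=b[1])&(vv>=b[2])&(vv<=b[3])
    Q=(P[...,:2]-O)@S.T
    for lo,hi in ((137,146),(112,121)):
        k=m&(Z>lo)&(Z<hi); q=np.c_[Q[k],Z[k]]; print(f,k.sum(),np.percentile(q,[2,50,98],axis=0).round(1).tolist())
E
python3 -m creep '[{"linear":[-0.1,0,0],"twist":[0,0,0.1],"claw":45},{"linear":[-0.2,0,0],"twist":[0,0,0.2],"claw":45},{"linear":[-0.3,0,0],"twist":[0,0,0.3],"claw":45},{"linear":[-0.35,0,0],"twist":[0,0,0.4],"claw":45},{"linear":[-0.35,0,0],"twist":[0,0,0.5],"claw":45},{"linear":[-0.35,0,0.05],"twist":[0,0,0.6],"claw":45},{"linear":[-0.35,0.003,0.1],"twist":[0,0,0.7],"claw":45},{"linear":[-0.35,0.003,0.15],"twist":[0,0,0.8],"claw":45},{"linear":[-0.35,0.003,0.2],"twist":[0,0,0.9],"claw":45},{"linear":[-0.35,0.003,0.25],"twist":[0,0,1],"claw":45},{"linear":[-0.35,0.003,0.3],"twist":[0,0,1],"claw":45},{"linear":[-0.35,0.003,0.3],"twist":[0,0,1],"claw":45},{"linear":[-0.35,0.003,0.3],"twist":[0,0,1],"claw":45},{"linear":[-0.35,0.003,0.3],"twist":[0,0,1],"claw":45},{"linear":[-0.35,0.003,0.3],"twist":[0,0,1],"claw":45},{"linear":[-0.35,0.003,0.3],"twist":[0,0,1],"claw":45}]' 30
python3 - <<'E'
from h import *
O=np.array([596.3,-27.4]);a=np.radians(8.36)
S=np.array([[np.cos(a),np.sin(a)],[-np.sin(a),np.cos(a)]])
delta([*(O+S.T@[0,-79]),122],8.36)
E
```

```text
w1.npz 219 [[-13.2, -85.5, 137.6], [-0.7, -79.8, 140.3], [10.8, -73.7, 141.9]]
w1.npz 457 [[-19.0, -94.0, 114.3], [-1.7, -83.9, 116.4], [16.4, -64.6, 118.0]]
w5.npz 186 [[-12.3, -83.0, 137.3], [-0.2, -76.7, 140.3], [10.7, -72.0, 141.8]]
w5.npz 388 [[-18.1, -92.1, 112.9], [-0.2, -71.7, 116.7], [17.0, -63.8, 120.3]]
time_s: 13.85
tcp_pos: [608.4, -106.5, 173.5]
tcp_rot: [-0.0, 0.997, 0.074, -0.0]
wrist_force: [-0.0, -0.3, 0.9]
grip_width: 45.3
finger_force: 0.0
t 13.85 lin [-0.0011 -0.0024  0.1288] tw [-0.0002  0.0005  0.001 ]
```

```bash
python3 -m creep '[{"linear":[0,-0.003,0.05],"twist":[0,0,0],"claw":45},{"linear":[0,-0.003,0.1],"twist":[0,0,0],"claw":45},{"linear":[0,-0.003,0.126],"twist":[0,0,0],"claw":45},{"linear":[0,-0.003,0.126],"twist":[0,0,0],"claw":45},{"linear":[0,-0.003,0.126],"twist":[0,0,0],"claw":25},{"linear":[0,-0.003,0.126],"twist":[0,0,0],"claw":8},{"linear":[0,-0.003,0.126],"twist":[0,0,0],"claw":8},{"linear":[0,-0.003,0.126],"twist":[0,0,0],"claw":8},{"linear":[0,-0.003,0.126],"twist":[0,0,0],"claw":8},{"linear":[0,-0.003,0.126],"twist":[0,0,0],"claw":8}]' 20
python3 - <<'E'
from h import *
O=np.array([596.3,-27.4]);a=np.radians(8.36)
S=np.array([[np.cos(a),np.sin(a)],[-np.sin(a),np.cos(a)]])
print(S@(robot.get_state()['tcp_pos'][:2]-O))
E
```

```text
time_s: 14.68
tcp_pos: [609.1, -105.6, 124.6]
tcp_rot: [0.0, 0.997, 0.072, 0.001]
wrist_force: [1.5, -1.8, 5.0]
grip_width: 11.4
finger_force: 26.8
[  1.25175789 -79.2218838 ]
```

```bash
python3 -m creep '[{"linear":[0,0.03,0],"twist":[0,0,0],"claw":8},{"linear":[0,0.07,0],"twist":[0,0,0],"claw":8},{"linear":[0,0.12,0],"twist":[0,0,0],"claw":8},{"linear":[0,0.17,0],"twist":[0,0,0],"claw":8},{"linear":[0,0.2,0],"twist":[0,0,0],"claw":8},{"linear":[0,0.215,0],"twist":[0,0,0],"claw":8},{"linear":[0,0.215,0],"twist":[0,0,0],"claw":8},{"linear":[0,0.215,0],"twist":[0,0,0],"claw":8}]'
python3 - <<'E'
from h import *
O=np.array([596.3,-27.4]);a=np.radians(8.36)
S=np.array([[np.cos(a),np.sin(a)],[-np.sin(a),np.cos(a)]])
print(S@(robot.get_state()['tcp_pos'][:2]-O))
E
python3 -m creep '[{"linear":[0,0,0],"twist":[0,0,0],"claw":40},{"linear":[0,0,0],"twist":[0,0,0],"claw":40},{"linear":[0,0,0],"twist":[0,0,0],"claw":40},{"linear":[0,0,-0.05],"twist":[0,0,0],"claw":40},{"linear":[0,0,-0.15],"twist":[0,0,0],"claw":40},{"linear":[0,0,-0.15],"twist":[0,0,0],"claw":50},{"linear":[0,0,-0.15],"twist":[0,0,0],"claw":50}]'
python3 - <<'E'
from h import *
O=np.array([596.3,-27.4]);a=np.radians(8.36)
S=np.array([[np.cos(a),np.sin(a)],[-np.sin(a),np.cos(a)]])
im,d,c=snap('wrist'); P=world(c,d); save('w6.png',im)
Q=(P[...,:2]-O)@S.T; Z=P[...,2]
k=np.isfinite(Z)&(im.astype(int).sum(2)<150)&(Z>105)&(Z<140)&(abs(Q[...,0]+56)<16)&(abs(Q[...,1]+223)<18)
q=P[k]; from scipy.optimize import least_squares
print(k.sum())
if k.sum()>20:
    f=least_squares(lambda p:np.linalg.norm(q-p,axis=1)-12,q.mean(0)-[0,0,8],loss='soft_l1'); print(f.x.round(1),S@(f.x[:2]-O))
k=(Z>136)&(Z<146)&(abs(Q[...,0])<16)&(abs(Q[...,1]+165)<14)
print(k.sum(),np.percentile(np.c_[Q[k],Z[k]],[2,50,98],axis=0).round(1).tolist())
E
```

```text
time_s: 15.35
tcp_pos: [621.8, -192.8, 124.0]
tcp_rot: [0.001, 0.997, 0.072, 0.001]
wrist_force: [5.1, -0.3, 1.4]
grip_width: 11.0
finger_force: 26.5
[   1.16942263 -167.35994631]
time_s: 15.93
tcp_pos: [621.7, -191.0, 185.8]
tcp_rot: [0.001, 0.997, 0.072, 0.002]
wrist_force: [0.5, 0.5, -0.2]
grip_width: 50.0
finger_force: 0.0
0
541 [[-11.9, -173.7, 137.4], [0.5, -168.0, 139.9], [11.1, -162.4, 141.4]]
```

View pics/w6.png

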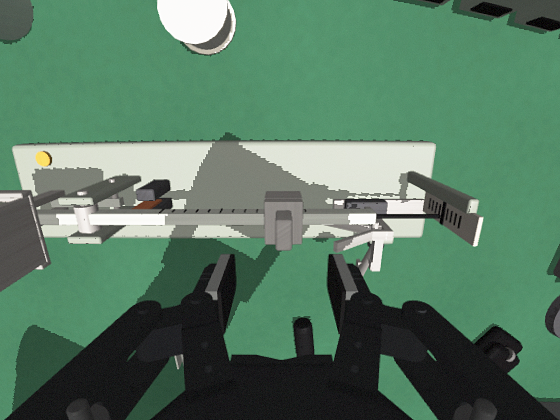

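The poise sits at (284,215), about 0.103 along the beam, and the knob is just out of view behind the fingers. I'll move to the knob using the position from the first wrist view.

```bash
python3 - <<'E'
from h import *
delta([573.7,-255.5,119],8.36)
E
python3 -m creep '[{"linear":[-0.07,0.07,0],"twist":[0,0,0],"claw":50},{"linear":[-0.14,0.14,0],"twist":[0,0,0],"claw":50},{"linear":[-0.14,0.14,0],"twist":[0,0,0],"claw":50},{"linear":[-0.14,0.14,0],"twist":[0,0,0],"claw":50},{"linear":[-0.14,0.14,0],"twist":[0,0,0],"claw":50}]'
python3 - <<'E'
from h import *
delta([573.7,-255.5,119],8.36)
im,d,c=snap('wrist'); save('w7.png',im)
print(proj(c,[[573.7,-255.5,123.2]]))
P=world(c,d); q=P[(im.astype(int).sum(2)<130)&(np.linalg.norm(P-[573.7,-255.5,124],axis=2)<22)]; print(len(q),q.min(0) if len(q) else 0,q.max(0) if len(q) else 0)
E
```

```text
t 15.98 lin [-0.1402  0.1432  0.1625] tw [ 0.0003 -0.0004 -0.0007]
time_s: 16.4
tcp_pos: [573.2, -253.8, 182.7]
tcp_rot: [-0.001, 0.997, 0.072, -0.001]
wrist_force: [0.5, -0.3, -0.4]
grip_width: 50.3
finger_force: 0.0
t 16.4 lin [0.0007 0.0047 0.1592] tw [-0.0007  0.0008 -0.001 ]
[[283.21137466 225.15367839]]
783 [ 563.23082412 -267.00459848  119.50005531] [ 585.41584007 -244.59090897  136.3346558 ]
```

```bash
python3 -m creep '[{"linear":[0.001,0.005,0.05],"twist":[0,0,0],"claw":50},{"linear":[0.001,0.005,0.1],"twist":[0,0,0],"claw":50},{"linear":[0.001,0.005,0.15],"twist":[0,0,0],"claw":48},{"linear":[0.001,0.005,0.155],"twist":[0,0,0],"claw":48},{"linear":[0.001,0.005,0.155],"twist":[0,0,0],"claw":35},{"linear":[0.001,0.005,0.155],"twist":[0,0,0],"claw":20},{"linear":[0.001,0.005,0.155],"twist":[0,0,0],"claw":20},{"linear":[0.001,0.005,0.155],"twist":[0,0,0],"claw":20},{"linear":[0.001,0.005,0.155],"twist":[0,0,0],"claw":20}]' 20
```

```text
time_s: 17.2
tcp_pos: [574.9, -255.7, 122.8]
tcp_rot: [0.0, 0.997, 0.072, 0.001]
wrist_force: [2.9, 3.0, 2.9]
grip_width: 21.9
finger_force: 20.0
```

```bash
python3 -m creep '[{"linear":[0,0.017,-0.008],"twist":[0,0,0],"claw":20},{"linear":[0,0.034,-0.015],"twist":[0,0,0],"claw":20},{"linear":[0,0.052,-0.021],"twist":[0,0,0],"claw":20},{"linear":[0,0.07,-0.0255],"twist":[0,0,0],"claw":20},{"linear":[0,0.088,-0.029],"twist":[0,0,0],"claw":20},{"linear":[0,0.107,-0.03],"twist":[0,0,0],"claw":20},{"linear":[0,0.126,-0.03],"twist":[0,0,0],"claw":20},{"linear":[0,0.145,-0.029],"twist":[0,0,0],"claw":20},{"linear":[0,0.163,-0.027],"twist":[0,0,0],"claw":20},{"linear":[0,0.182,-0.023],"twist":[0,0,0],"claw":20},{"linear":[0,0.2,-0.018],"twist":[0,0,0],"claw":20},{"linear":[0,0.217,-0.011],"twist":[0,0,0],"claw":20},{"linear":[0,0.237,-0.002],"twist":[0,0,0],"claw":20},{"linear":[0,0.237,-0.002],"twist":[0,0,0],"claw":20},{"linear":[0,0.237,-0.002],"twist":[0,0,0],"claw":20}]'
```

```text
time_s: 18.45
tcp_pos: [588.6, -350.4, 124.0]
tcp_rot: [0.001, 0.997, 0.072, 0.001]
wrist_force: [0.0, 1.1, 5.7]
grip_width: 21.5
finger_force: 20.1
```

```bash
python3 -m creep '[{"linear":[0,0,0],"twist":[0,0,0],"claw":45},{"linear":[0,0,0],"twist":[0,0,0],"claw":48},{"linear":[0,0,0],"twist":[0,0,0],"claw":48},{"linear":[0,0,-0.05],"twist":[0,0,0],"claw":48},{"linear":[0,0,-0.15],"twist":[0,0,0],"claw":48},{"linear":[0,-0.1,-0.25],"twist":[0,0,0],"claw":48},{"linear":[0,-0.2,-0.25],"twist":[0,0,0],"claw":48},{"linear":[0,-0.2,-0.25],"twist":[0,0,0],"claw":48},{"linear":[0,-0.2,-0.25],"twist":[0,0,0],"claw":48},{"linear":[0,-0.2,-0.25],"twist":[0,0,0],"claw":48},{"linear":[0,-0.2,-0.25],"twist":[0,0,0],"claw":48},{"linear":[0,-0.2,-0.25],"twist":[0,0,0],"claw":48},{"linear":[0,-0.2,-0.25],"twist":[0,0,0],"claw":48},{"linear":[0,-0.2,-0.25],"twist":[0,0,0],"claw":48},{"linear":[0,-0.2,-0.25],"twist":[0,0,0],"claw":48},{"linear":[0,-0.2,-0.25],"twist":[0,0,0],"claw":48},{"linear":[0,-0.2,-0.25],"twist":[0,0,0],"claw":48}]'
cat >> h.py <<'E'
O=np.array([596.3,-27.4]);_a=np.radians(8.36)
S=np.array([[np.cos(_a),np.sin(_a)],[-np.sin(_a),np.cos(_a)]])
def tilt(f=None):
    im,d,c=snap('wrist'); P=world(c,d); Q=(P[...,:2]-O)@S.T; Z=P[...,2]
    if f: save(f,im)
    k=(abs(Q[...,0])<4)&(Z>85)&(Z<125)&(Q[...,1]<-20)&(Q[...,1]>-240)&(abs(Q[...,1]+168)>24)
    y,z=Q[k][:,1],Z[k]
    for _ in range(6):
        p=np.polyfit(y,z,1); r=z-np.polyval(p,y); g=abs(r)<max(1.5,2*np.std(r)); y,z=y[g],z[g]
    print('bar',len(y),y.min(),y.max(),'tilt',-p[0].round(4),'z at',np.polyval(p,[-40,-220]).round(1))
    k=(Z>125)&(Z<155)&(abs(Q[...,0])<8)&(abs(Q[...,1]+168)<6); print('fin z',np.median(Z[k]),k.sum(), 'y',np.percentile(Q[k][:,1],[2,98]) if k.sum() else 0)
    k=(abs(Q[...,0])<4)&(Z>60)&(Z<140)&(Q[...,1]<-262)&(Q[...,1]>-292);print('pointer z',k.sum(),np.median(Z[k]) if k.sum() else 0)
E
python3 -c "
from h import *
print(robot.get_state()['tcp_pos'],robot.get_state()['time_s'])
tilt('w8.png')"
```

```text
time_s: 19.87
tcp_pos: [576.4, -270.6, 222.4]
tcp_rot: [-0.0, 0.997, 0.072, -0.0]
wrist_force: [0.5, -0.7, -0.3]
grip_width: 48.2
finger_force: 0.0
[ 576.37717326 -270.64739817  222.38465757] 19.8667
bar 1663 -239.70164976499146 -20.038171909957832 tilt -0.0038 z at [106.6 105.9]
fin z 139.69817924065958 421 y [-173.6495753  -162.45131891]
pointer z 135 99.80535461940775
```

View pics/w8.png

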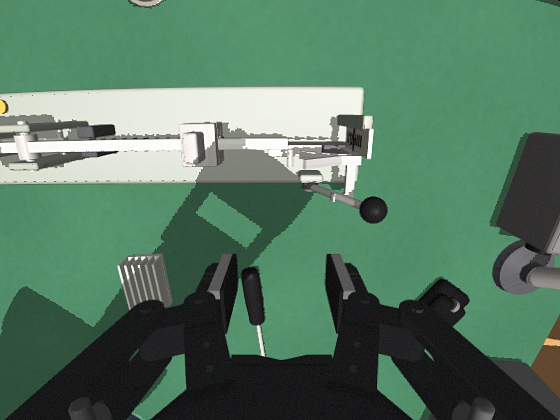

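The lever at (372,208) is released and the beam is nearly level. I'll check the tilt against the base plate as a slope reference, and against the arrested view.

```bash
python3 - <<'E'
from h import *
def an(P,n,py):
    Q=(P[...,:2]-O)@S.T; Z=P[...,2]; out=[]
    for k in ((abs(Q[...,0])<4)&(Z>85)&(Z<125)&(Q[...,1]<-110)&(Q[...,1]>-235)&(abs(Q[...,1]-py)>24) if py>-90 else (abs(Q[...,0])<4)&(Z>85)&(Z<125)&(Q[...,1]<-30)&(Q[...,1]>-235)&(abs(Q[...,1]-py)>24),
              (Q[...,0]>15)&(Q[...,0]<50)&(abs(Z-24)<5)&(Q[...,1]<-30)&(Q[...,1]>-310)):
        y,z=Q[k][:,1],Z[k]
        for _ in range(6):
            p=np.polyfit(y,z,1); r=z-np.polyval(p,y); g=abs(r)<max(1.2,2*np.std(r)); y,z=y[g],z[g]
        out.append((len(y),-p[0].round(4),np.polyval(p,[0,-300]).round(1)))
    print(n,out)
an(np.load('w1.npz')['P'],'w1',-80)
for i in range(3):
    im,d,c=snap('wrist'); P=world(c,d); an(P,'now',-168)
print(robot.get_state()['time_s'])
E
```

```text
w1 [(526, np.float64(-0.0076), array([107.2, 104.9])), (3430, np.float64(-0.0008), array([23.7, 23.5]))]
now [(1415, np.float64(-0.0043), array([106.8, 105.5])), (7011, np.float64(-0.0007), array([23.8, 23.6]))]
now [(1429, np.float64(-0.0034), array([106.7, 105.7])), (7055, np.float64(-0.0007), array([23.8, 23.6]))]
now [(1421, np.float64(-0.0048), array([106.9, 105.4])), (7034, np.float64(-0.0007), array([23.8, 23.6]))]
20.0667
```

The arrested reading shows a slope bias of the same order as this one. I'll arrest the beam, measure level from this same pose, and compare the two.

```bash
python3 -m creep '[{"linear":[0,0.1,0],"twist":[0,0,0],"claw":48},{"linear":[0,0.2,0.05],"twist":[0,0,0],"claw":48},{"linear":[0,0.2,0.15],"twist":[0,0,0],"claw":48},{"linear":[0,0.2,0.22],"twist":[0,0,0],"claw":48},{"linear":[0,0.2,0.25],"twist":[0,0,0],"claw":48},{"linear":[0,0.2,0.25],"twist":[0,0,0],"claw":48},{"linear":[0,0.2,0.25],"twist":[0,0,0],"claw":35},{"linear":[0,0.2,0.25],"twist":[0,0,0],"claw":20},{"linear":[0,0.2,0.25],"twist":[0,0,0],"claw":20},{"linear":[0,0.2,0.25],"twist":[0,0,0],"claw":20},{"linear":[0,0.2,0.25],"twist":[0,0,0],"claw":20}]' 20
python3 -m creep '[{"linear":[0,-0.02,-0.009],"twist":[0,0,0],"claw":20},{"linear":[0,-0.037,-0.016],"twist":[0,0,0],"claw":20},{"linear":[0,-0.055,-0.021],"twist":[0,0,0],"claw":20},{"linear":[0,-0.074,-0.025],"twist":[0,0,0],"claw":20},{"linear":[0,-0.092,-0.028],"twist":[0,0,0],"claw":20},{"linear":[0,-0.111,-0.028],"twist":[0,0,0],"claw":20},{"linear":[0,-0.13,-0.028],"twist":[0,0,0],"claw":20},{"linear":[0,-0.149,-0.027],"twist":[0,0,0],"claw":20},{"linear":[0,-0.167,-0.0235],"twist":[0,0,0],"claw":20},{"linear":[0,-0.185,-0.019],"twist":[0,0,0],"claw":20},{"linear":[0,-0.203,-0.013],"twist":[0,0,0],"claw":20},{"linear":[0,-0.22,-0.006],"twist":[0,0,0],"claw":20},{"linear":[0,-0.237,0.002],"twist":[0,0,0],"claw":20},{"linear":[0,-0.241,0.002],"twist":[0,0,0],"claw":20},{"linear":[0,-0.241,0.002],"twist":[0,0,0],"claw":20}]'
```

```text
time_s: 20.98
tcp_pos: [589.1, -350.3, 125.1]
tcp_rot: [0.001, 0.997, 0.073, 0.002]
wrist_force: [0.1, 0.5, 7.9]
grip_width: 21.2
finger_force: 20.2
time_s: 22.23
tcp_pos: [576.0, -255.1, 125.5]
tcp_rot: [0.002, 0.997, 0.073, 0.003]
wrist_force: [-1.4, 0.8, 17.1]
grip_width: 20.0
finger_force: 28.1
```

```bash
python3 -m creep '[{"linear":[0,0,0],"twist":[0,0,0],"claw":45},{"linear":[0,0,0],"twist":[0,0,0],"claw":48},{"linear":[0,0,0],"twist":[0,0,0],"claw":48},{"linear":[0,0,-0.05],"twist":[0,0,0],"claw":48},{"linear":[0,0,-0.15],"twist":[0,0,0],"claw":48},{"linear":[0,0.04,-0.25],"twist":[0,0,0],"claw":48},{"linear":[0,0.04,-0.25],"twist":[0,0,0],"claw":48},{"linear":[0,0.04,-0.25],"twist":[0,0,0],"claw":48},{"linear":[0,0.04,-0.25],"twist":[0,0,0],"claw":48},{"linear":[0,0.04,-0.25],"twist":[0,0,0],"claw":48}]'
cat >> h.py <<'E'
def an(P,n,py):
    Q=(P[...,:2]-O)@S.T; Z=P[...,2]; out=[]
    for k in ((abs(Q[...,0])<4)&(Z>85)&(Z<125)&(Q[...,1]<-30)&(Q[...,1]>-235)&(abs(Q[...,1]-py)>24),
              (Q[...,0]>15)&(Q[...,0]<50)&(abs(Z-24)<5)&(Q[...,1]<-30)&(Q[...,1]>-310)):
        y,z=Q[k][:,1],Z[k]
        for _ in range(6):
            p=np.polyfit(y,z,1); r=z-np.polyval(p,y); g=abs(r)<max(1.2,2*np.std(r)); y,z=y[g],z[g]
        out.append((len(y),-p[0].round(4),np.polyval(p,[0,-300]).round(1)))
    k=(Z>125)&(Z<155)&(abs(Q[...,0])<8)&(abs(Q[...,1]-py)<5)
    print(n,out,'fin z',np.median(Z[k]).round(2),np.percentile(Q[k][:,1],[2,98]).round(1))
def knob(P,im,g):
    k=(im.astype(int).sum(2)<150)&(np.linalg.norm(P-np.array(g),axis=2)<26)
    q=P[k]; print('knob',len(q),q.min(0).round(1),q.max(0).round(1))
E
python3 - <<'E'
from h import *
print(robot.get_state()['tcp_pos'])
for i in range(3):
    im,d,c=snap('wrist'); P=world(c,d); an(P,'arrested',-168)
knob(P,im,[574.3,-255.5,124]); save('w9.png',im)
E
```

```text
time_s: 23.07
tcp_pos: [575.7, -269.6, 220.1]
tcp_rot: [-0.001, 0.997, 0.072, -0.001]
wrist_force: [0.3, -0.1, -0.1]
grip_width: 48.0
finger_force: 0.0
[ 575.68540878 -269.55946217  220.08963782]
arrested [(1462, np.float64(-0.004), array([106.8, 105.6])), (7110, np.float64(-0.0007), array([23.8, 23.6]))] fin z 139.99 [-172.8 -163.3]
arrested [(1447, np.float64(-0.0037), array([106.8, 105.7])), (7068, np.float64(-0.0008), array([23.9, 23.6]))] fin z 139.98 [-172.9 -163.2]
arrested [(1491, np.float64(-0.0041), array([106.8, 105.6])), (7062, np.float64(-0.0005), array([23.8, 23.7]))] fin z 139.97 [-172.9 -163.2]
knob 587 [ 562.3 -267.8  122. ] [ 585.4 -244.6  136.9]
```

The free and arrested readings differ by only about 0.001 rad, so the beam was balanced. The knob is back within 0.5 mm of where it started. One last check of the module, then I hand in.

```bash
python3 - <<'E'
from h import *
im,d,c=snap('top'); P=world(c,d); Q=(P[...,:2]-O)@S.T; Z=P[...,2]
m=(Z>190)&(Z<212)&(abs(Q[...,0])<40)&(abs(Q[...,1]-60)<33)
print(m.sum(),np.percentile(np.c_[Q[m],Z[m]],[2,50,98],axis=0).round(1).tolist())
ok=m.sum()>100 and abs(np.median(Z[m])-200)<4
if ok: print(robot.sign_off())
E
```

```text
453 [[-21.2, 32.3, 195.8], [0.6, 60.9, 200.9], [22.8, 89.7, 206.1]]
the job is handed in; nothing more can be done
None
```

I weighed the module and handed the job in: the free beam came to rest within about 0.001 rad of level with the poise at about 0.103 m, and I then arrested it again with the module left standing in the cradle.

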